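Empty the ball scoop into the cherry bowl

TASK

Pick up the pale wooden scoop with the red balls by its handle and pour all four balls into the turned cherry bowl, without shoving the bowl out of its place. Then stand the empty scoop upright on the bare table top again and let go.

Things in the scene. Friction and masses are not known exactly. Their poses are not given: they have to be found in the camera images.
- scoop_grip (a point): Pale wooden scoop with the balls (a dark twin is empty). In mm. Flared cup 52 high, outer radius 32 at foot, 46 at rim, wall 4, level handle 14 thick, 20 tall, 100 long. Point: grip on the handle, 38 above the underside, 100 from the cup's centre line; x points along the handle to the cup, z up. Rolled 95-105 degrees about the handle it empties over its low rim, 48 below the grip. 0.14 kg.
- bowl: the open, shallow turned cherry-wood bowl, loose, 0.5 kg: 260 mm across the rim, 68 mm high, inside floor 12 mm above its underside and about 120 mm across, sides sloping up to the rim. Origin: centre of its underside, z up.
- ball_0_center (a point): red ball 1 of 4, a painted wooden ball of 24 mm diameter, 12 g, that starts in the pale scoop's cup; the point is its centre (its axes mean nothing).
- ball_1_center (a point): red ball 2 of 4, a painted wooden ball of 24 mm diameter, 12 g, that starts in the pale scoop's cup; the point is its centre (its axes mean nothing).
- ball_2_center (a point): red ball 3 of 4, a painted wooden ball of 24 mm diameter, 12 g, that starts in the pale scoop's cup; the point is its centre (its axes mean nothing).
- ball_3_center (a point): red ball 4 of 4, a painted wooden ball of 24 mm diameter, 12 g, that starts in the pale scoop's cup; the point is its centre (its axes mean nothing).

How it is judged:
By the outcome, as a careful person would: the job done as asked, in the order asked, and still so for the second after the job is handed in, with the robot touching nothing.
It also fails if it takes over 58 s, if anything falls off the work surface, if the arm or the gripper's body presses on something with over 40 N, if the wrist force passes 120 N, or if a joint passes its speed limit or range.

ROBOT

A 6-joint arm with a two-finger parallel gripper is mounted at the origin on a cart in front of the work surface, level with it; the furniture and walls round the work are solid. World frame = base frame: x ahead of the robot, y to its left, z up, the work surface at z = 0. Lengths are in m, angles in rad, forces in N, time in s.
With the tool pointing down it reaches from about 0.275 to 0.75 m from the base axis. Payload 10.2 kg.
Tool frame: the origin (TCP) lies at the very end of the fingers, on their centre line; the grasp point (between the pads) lies behind it (manip.pinch_z is the z of the grasp point in the tool frame, in m); z points along the fingers, y is the line along which they close (so a half turn about z gives the same grasp; the last joint's range is limited). The gripper opens to 85 mm and grips with 20 to 120 N. Pads are 22 mm wide; open, the fingers measure 114 mm over their backs; the gripper's body (76 mm by 85 mm) begins 54 mm behind the grasp point. The pads swing forward as they close: fully open they stand 13 mm farther back than shut.
Start: joints at [-1.336, 0.313, 1.498, -0, 1.331, -0.223], TCP at [0.232, -0.471, 0.231] pointing down, gripper open.
Joint ranges: [-2.94, 2.94], [-0.97, 2.17], [0.19, 2.56], [-1.23, 4.37], [0.02, 3.11], [-2.88, 2.88]. Speed limits (rad/s): [2.39, 2.39, 3.01, 3.14, 3.14, 3.14].

INTERFACE

Orientations are given as a rotation vector (axis times angle).
In Python, from rig import manip gives the robot as it stands.
- The arm moves only by the tool step_arm, never from a script. Its argument "targets" is a list of rows, each a list of 2 entries, a list of its own where there are three numbers: the shift along the tool's x, y, z in mm, then the turn, a rotation vector about the tool's x, y, z in rad. In form: [[[tx, ty, tz], [ax, ay, az]], ...]. A call has 1 to 10 rows; each row is the pose to reach, as a shift and turn from the pose commanded when the call began, along the tool's axes at that moment; what a row does not reach only later rows make up. A row lasts 1/8 s, in which the tool goes at most 62.5 mm and 10.7 degrees, less where a joint would pass 70% of its speed; a pose out of reach is approached as far as the arm can. A call with a gripper value outside its range is refused whole. "gripper" is the gripper command: -1 is fully open, 1 is shut, values between are in proportion, set as the call begins (left out, the last holds). The fingers move at their own pace and stop on an object; "squeeze" is the grip in N (left out, the last holds). Time passes only in rows, so rows that repeat a pose let the fingers close. It gives the time, the measured TCP pose, the force, the opening and the grip force at its end, in the units of the state.
- manip.read_state(): the state, without advancing time (a new reading comes with each control period).
- manip.grab_frame(name): name is "scene" or "top" or "wrist"; returns a dict with "img" (480x640x3 uint8, red, green, blue), "fx", "fy", "cx", "cy" (pixels), "world_from_camera" (4x4, takes a point from camera to world coordinates). Camera axes: x right, y down, z forward; pixel columns grow to the right and rows downward; lengths in m; the calibration is good to about 2 mm. The wrist camera is an equidistant fisheye: a pixel r from the principal point sees the ray r / f radians off the axis. A picture is of the moment at which its call begins. There is no depth.
- manip.job_done(): hands the job in; it is judged then, once.
The state is a dict: "time": time; "joint_pos": joint angles; "qvel": joint speeds; "effort": joint torques, N m; "ee_pos": TCP position; "tcp_rot": TCP orientation; "force": force on the tool from outside, world axes, zero at the start; "ft_torque": the same for the moment, N m; "gripper_width": finger opening in m; "grasp_force": force on a finger pad.
Only numpy, scipy, OpenCV 4.12 (cv2) and the standard library are available. Lean on these libraries where they do the work, as an engineer would, in place of code of your own. Each camera call takes 0.05 s, during which the arm holds its last target. There are 200 camera calls.

## Working session

There is one attempt and no reset: what is moved stays moved. The work goes in short steps, Python scripts to look and compute and a tool call to move; the robot and the scene stay as the last step left them, time stands still between calls to the robot, and variables do not carry over. Pictures are saved under pics/ and viewed, at most 10 in all, crops included, and the job is handed in when it is done.

Besides the shell and the picture viewer there is one more tool, called after "Call:" by a JSON object that holds its "api" and its "payload". step_arm: Moves the arm, as the interface text tells. Its arguments: {"type":"object","properties":{"targets":{"type":"array","items":{"type":"array"}},"gripper":{"type":"number"},"squeeze":{"type":"number"}},"required":["targets"]}

```bash
mkdir -p pics
python3 - <<'E'
from rig import manip
import cv2,numpy as np
np.set_printoptions(precision=4,suppress=True)
print(manip.read_state(), manip.pinch_z)
ims=[]
for n in ["scene","top","wrist"]:
    f=manip.grab_frame(n); cv2.imwrite(f"pics/{n}0.png",f["img"][:,:,::-1]); print(n,f["fx"],f["fy"],f["cx"],f["cy"]);print(f["world_from_camera"])
E
```

```text
{'time': 0.0, 'joint_pos': array([-1.3364,  0.3134,  1.4984, -0.    ,  1.331 , -0.2234]), 'qvel': array([-0.001 , -0.0001,  0.0007,  0.    ,  0.003 , -0.0008]), 'effort': array([ -0.0002, -41.2264, -25.9741,  -0.0002,   0.0042,  -0.    ]), 'ee_pos': array([ 0.232 , -0.4707,  0.2307]), 'tcp_rot': array([-3.0584, -0.7125,  0.    ]), 'force': array([-0.3665, -1.1399,  0.0262]), 'ft_torque': array([-0.0036,  0.0367, -0.0164]), 'grasp_force': 0.0, 'gripper_width': 0.08579459777493567} -0.0187
scene 537.9713622162204 537.9713622162204 322.88701948093336 234.70819019847423
[[-0.5412 -0.6372  0.5487 -0.2711]
 [-0.8409  0.4164 -0.3457  0.4552]
 [-0.0082 -0.6485 -0.7612  1.1624]
 [ 0.      0.      0.      1.    ]]
top 508.74498019851956 508.74498019851956 324.3632979394311 246.83314761162237
[[-0.0971 -0.9726  0.2115  0.3291]
 [-0.9953  0.0956 -0.0171 -0.0368]
 [-0.0035 -0.2121 -0.9772  1.0985]
 [ 0.      0.      0.      1.    ]]
wrist 371.64829954431775 371.64829954431775 321.0141455995487 233.82472076123605
[[ 0.4435 -0.8564 -0.2644  0.3   ]
 [-0.8963 -0.4241 -0.1299 -0.4369]
 [-0.0009  0.2946 -0.9556  0.3742]
 [ 0.      0.      0.      1.    ]]
```

View pics/top0.png

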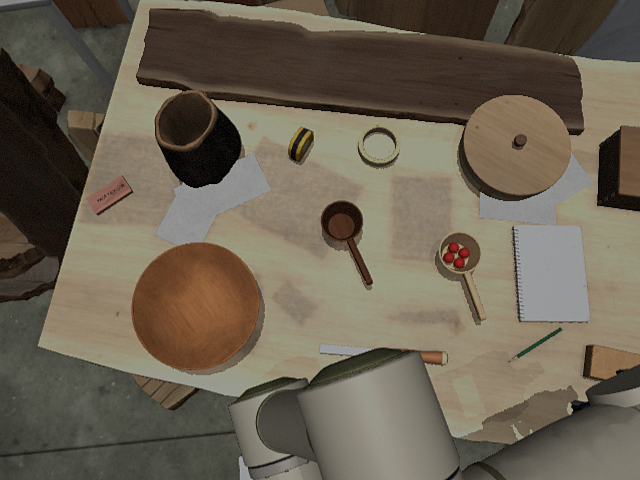

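View pics/scene0.png

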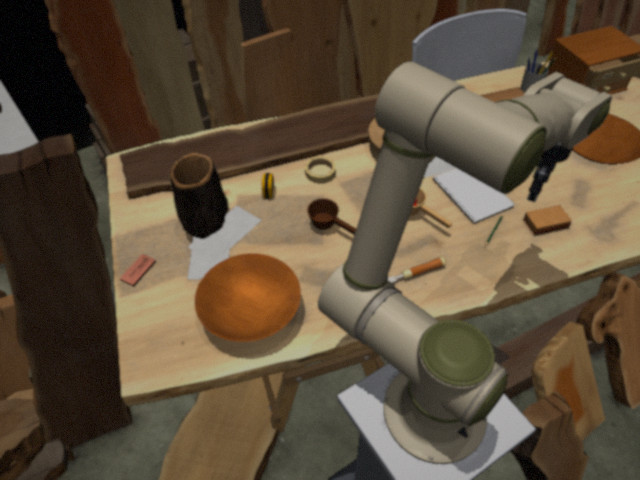

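The top view shows the pale scoop with four red balls at about (459,253), its handle running to (481,320). The bowl is centred near (196,306), and the dark twin is at (342,220). I'll enlarge the scoop and bowl.

Run:
```python
import cv2,numpy as np
a=cv2.imread("pics/top0.png")
c=cv2.resize(a[225:330,425:500],None,fx=5.6,fy=5.6,interpolation=cv2.INTER_CUBIC)
b=cv2.resize(a[235:380,125:270],None,fx=2.5,fy=2.5,interpolation=cv2.INTER_CUBIC)
o=np.zeros((590,790,3),np.uint8);o[:c.shape[0],:c.shape[1]]=c;o[:b.shape[0],425:425+b.shape[1]]=b
cv2.imwrite("pics/crop1.png",o)
```

```text
(no output)
```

View pics/crop1.png

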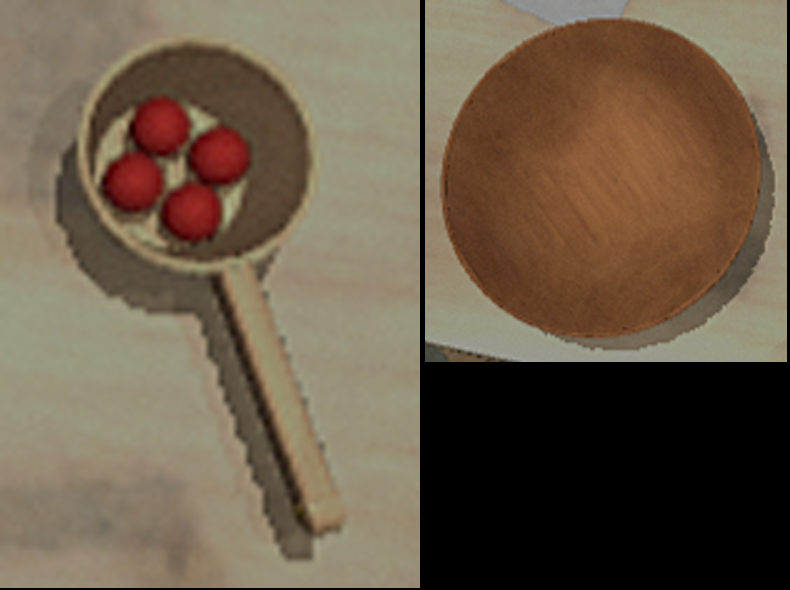

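The crop puts the rim ellipse centre at (197,155), the handle top-face line from (241,268) to (328,518), and the bowl rim at x 442–760, y 18–337.

```bash
cat > h.py <<'E'
import numpy as np
from scipy.spatial.transform import Rotation as R
np.set_printoptions(precision=4,suppress=True)
def ray(f,u,v,z):
    T=f["world_from_camera"]; d=T[:3,:3]@[(u-f["cx"])/f["fx"],(v-f["cy"])/f["fy"],1]
    return T[:3,3]+d*(z-T[2,3])/d[2]
def rel(st,p,Rt):  # shift mm and turn in tool axes from the measured pose
    r=R.from_rotvec(st["tcp_rot"]); return r.inv().apply(np.array(p)-st["ee_pos"])*1e3,(r.inv()*Rt).as_rotvec()
E
python3 - <<'E'
from h import *
from rig import manip
f=manip.grab_frame("top")
g=lambda x,y,z:ray(f,425+x/5.6,225+y/5.6,z)
c=g(197,155,.052); a=g(241,268,.048); e=g(328,518,.048)
print("cup",c,"a",a,"e",e, "len",np.linalg.norm((e-c)[:2]))
for x,y in [(80,155),(314,155),(197,38),(197,272)]: print(np.linalg.norm(g(x,y,.052)-c))
for p,q in((e,a),(e,c),(a,c)):
    d=(q-p)[:2]; print(np.degrees(np.arctan2(d[1],d[0])))
b=lambda x,y:ray(f,125+(x-425)/2.5,235+y/2.5,.068)
B=b(601,177);print("bowl",B,[np.linalg.norm(b(*p)-B) for p in((442,177),(760,177),(601,18),(601,337))])
s=manip.read_state();print(R.from_rotvec(s["tcp_rot"]).as_matrix())
E
```

```text
cup [ 0.5152 -0.3374  0.052 ] a [ 0.4717 -0.3483  0.048 ] e [ 0.377  -0.3655  0.048 ] len 0.14096241304612633
0.04379219674386866
0.0437792039293779
0.04520818405716623
0.04441199635467767
10.263340003199353
11.461358626830934
14.036276547064338
bowl [0.4561 0.2168 0.068 ] [np.float64(0.12888421004242154), np.float64(0.12877020177945395), np.float64(0.1321661588154816), np.float64(0.12611123876123198)]
[[ 0.897   0.442  -0.0002]
 [ 0.442  -0.897   0.0007]
 [ 0.0002 -0.0007 -1.    ]]
```

Call:
{"api": "step_arm", "payload": {"targets": [[[54,-5,20],[0,0,0.07]],[[108,-10,50],[0,0,0.13]],[[162,-15,80],[0,0,0.2]],[[216,-20,110],[0,0,0.26]],[[216,-20,130],[0,0,0.26]],[[216,-20,130],[0,0,0.26]],[[216,-20,130],[0,0,0.26]]], "gripper": -1}}

```text
time: 1.08
ee_pos: [0.4168, -0.3583, 0.1022]
tcp_rot: [3.125, 0.309, 0.001]
force: [0.5, 0.3, -0.4]
gripper_width: 0.085
grasp_force: 0.0
```

Run:
```python
from h import *
from rig import manip
import cv2
s=manip.read_state();print(s)
f=manip.grab_frame("wrist");cv2.imwrite("pics/w1.png",f["img"][:,:,::-1])
print(R.from_rotvec(s["tcp_rot"]).as_matrix())
yaw=np.radians(11.3); T=R.from_matrix(np.array([[np.cos(yaw),np.sin(yaw),0],[np.sin(yaw),-np.cos(yaw),0],[0,0,-1.]]))
print(rel(s,[.417,-.357,.019],T))
```

```text
{'time': 1.075, 'joint_pos': array([-0.9231,  0.4984,  1.586 , -0.    ,  1.0558,  0.4507]), 'qvel': array([-0.0054, -0.0094, -0.0029, -0.0008, -0.0019,  0.001 ]), 'effort': array([  0.4796, -45.1679, -22.0251,   0.0112,   0.0059,  -0.0007]), 'ee_pos': array([ 0.4168, -0.3583,  0.1022]), 'tcp_rot': array([3.1253, 0.3088, 0.001 ]), 'force': array([ 0.5425,  0.2577, -0.3529]), 'ft_torque': array([-0.0348,  0.0304,  0.0011]), 'grasp_force': 0.0, 'gripper_width': 0.08499267929556815}
[[ 0.9807  0.1957  0.0008]
 [ 0.1957 -0.9807 -0.001 ]
 [ 0.0006  0.0012 -1.    ]]
(array([ 0.3472, -1.2947, 83.2144]), array([ 0.0012, -0.0006, -0.0002]))
```

View pics/w1.png

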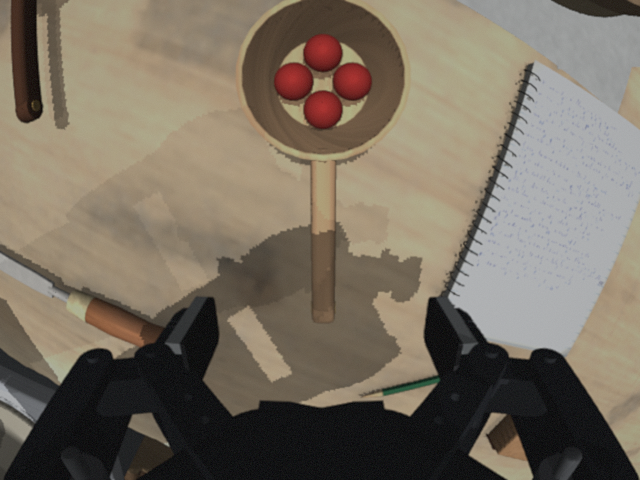

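The wrist view shows the handle vertical at column ~323, centred between the fingers, with the four balls in the cup near (323,80). Next I descend and grip.

Call:
{"api": "step_arm", "payload": {"targets": [[[0,-1,40],[0,0,0]],[[0,-1,70],[0,0,0]],[[0,-1,83],[0,0,0]],[[0,-1,83],[0,0,0]],[[0,-1,83],[0,0,0]]]}}

```text
time: 1.75
ee_pos: [0.4172, -0.3573, 0.0196]
tcp_rot: [3.124, 0.31, 0.002]
force: [1.1, -0.7, -0.1]
gripper_width: 0.0853
grasp_force: 0.0
```

Call:
{"api": "step_arm", "payload": {"targets": [[[0,0,0],[0,0,0]],[[0,0,0],[0,0,0]],[[0,0,0],[0,0,0]],[[0,0,0],[0,0,0]],[[0,0,0],[0,0,0]],[[0,0,0],[0,0,0]],[[0,0,0],[0,0,0]]], "gripper": 1, "squeeze": 70}}

```text
time: 2.62
ee_pos: [0.4168, -0.3566, 0.0184]
tcp_rot: [3.126, 0.31, 0.0]
force: [-0.6, 0.4, 1.9]
gripper_width: 0.0131
grasp_force: 68.7
```

Run:
```python
from h import *
from rig import manip
s=manip.read_state();print(s)
```

```text
{'time': 2.625, 'joint_pos': array([-0.9214,  0.6216,  1.6439,  0.    ,  0.876 ,  0.4516]), 'qvel': array([-0.0006,  0.0001, -0.0009,  0.0009, -0.001 , -0.    ]), 'effort': array([ -0.1445, -47.0467, -19.0266,  -0.0353,  -0.1054,   0.0623]), 'ee_pos': array([ 0.4168, -0.3566,  0.0184]), 'tcp_rot': array([3.1262, 0.3102, 0.0001]), 'force': array([-0.5736,  0.4476,  1.9275]), 'ft_torque': array([ 0.0824, -0.0062,  0.0684]), 'grasp_force': 68.65496635437012, 'gripper_width': 0.013056663833166624}
```

Gripped. Now I lift straight up, slowly at first.

Call:
{"api": "step_arm", "payload": {"targets": [[[0,0,-10],[0,0,0]],[[0,0,-25],[0,0,0]],[[0,0,-45],[0,0,0]],[[0,0,-70],[0,0,0]],[[0,0,-100],[0,0,0]],[[0,0,-130],[0,0,0]],[[0,0,-155],[0,0,0]],[[0,0,-170],[0,0,0]],[[0,0,-175],[0,0,0]],[[0,0,-175],[0,0,0]]]}}

```text
time: 3.88
ee_pos: [0.4166, -0.3564, 0.1929]
tcp_rot: [-3.126, -0.31, 0.001]
force: [-0.9, 0.1, -2.5]
gripper_width: 0.0131
grasp_force: 68.1
```

Run:
```python
from h import *
from rig import manip
import cv2
from scipy.optimize import least_squares
f=manip.grab_frame("wrist");cv2.imwrite("pics/w2.png",f["img"][:,:,::-1])
s=manip.read_state();print(s)
D=[([-1.3364,.3134,1.4984,0,1.331,-.2234],[.232,-.4707,.2307]),([-.9231,.4984,1.586,0,1.0558,.4507],[.4168,-.3583,.1022]),([-.9214,.6216,1.6439,0,.876,.4516],[.4168,-.3566,.0184]),(s["joint_pos"],s["ee_pos"])]
def fk(q,p):
    h,L1,L2,d,t=p; c=lambda a:np.array([np.sin(a),0,np.cos(a)])
    Rz=R.from_euler('z',q[0]); P=np.array([0,d,h])+L1*c(q[1])+L2*c(q[1]+q[2])
    Rt=Rz*R.from_euler('y',q[1]+q[2])*R.from_euler('z',q[3])*R.from_euler('y',q[4])*R.from_euler('z',q[5])
    return Rz.apply(P)+Rt.apply([0,0,t]),Rt
r=least_squares(lambda p:np.ravel([fk(q,p)[0]-x for q,x in D]),[.2,.4,.4,.11,.2])
print(r.x,r.fun)
for q,x in D[-1:]: print(fk(q,r.x)[1].as_matrix(), R.from_rotvec(s["tcp_rot"]).as_matrix())
```

```text
{'time': 3.925, 'joint_pos': array([-0.9214,  0.3962,  1.4846, -0.0001,  1.2623,  0.4516]), 'qvel': array([-0.0017,  0.004 ,  0.0036,  0.0012, -0.0044,  0.0007]), 'effort': array([  0.032 , -46.3172, -26.5542,   0.1654,  -0.0646,   0.0016]), 'ee_pos': array([ 0.4165, -0.3563,  0.1925]), 'tcp_rot': array([-3.125 , -0.3101,  0.0013]), 'force': array([-1.0527, -0.7224, -1.7921]), 'ft_torque': array([-0.0282,  0.1987, -0.0052]), 'grasp_force': 68.12555193901062, 'gripper_width': 0.013006069553112162}
[-0.6603  0.3913  0.4021  0.1163 -0.6158] [-0.     -0.0001  0.0012 -0.0004  0.0007 -0.0005  0.0004 -0.0006 -0.0021
 -0.0005  0.0007  0.0014]
[[-0.1965  0.9805 -0.0009]
 [ 0.9805  0.1965  0.0011]
 [ 0.0013 -0.0007 -1.    ]] [[ 0.9805  0.1965 -0.0009]
 [ 0.1965 -0.9805  0.0011]
 [-0.0007 -0.0013 -1.    ]]
```

View pics/w2.png

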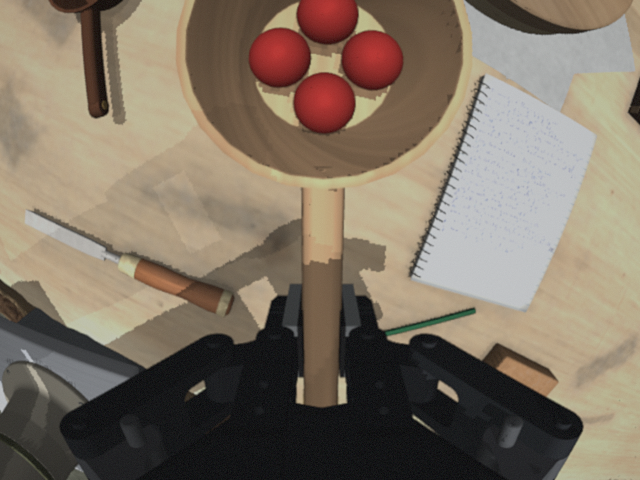

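Call:
{"api": "step_arm", "payload": {"targets": [[[0,0,-20],[0.08,0,0]],[[0,0,-40],[0.16,0,0]],[[0,0,-40],[0.16,0,0]],[[0,0,-40],[0.16,0,0]]]}}

```text
time: 4.42
ee_pos: [0.4165, -0.3561, 0.2319]
tcp_rot: [-2.967, -0.294, 0.025]
force: [0.0, 0.4, -2.8]
gripper_width: 0.0127
grasp_force: 68.6
```

```bash
cat >> h.py <<'E'
def fk(q,p):
    h,L1,L2,d,t=p; c=lambda a:np.array([np.sin(a),0,np.cos(a)])
    Rz=R.from_euler('z',q[0]); P=np.array([0,d,h])+L1*c(q[1])+L2*c(q[1]+q[2])
    Rt=Rz*R.from_euler('y',q[1]+q[2])*R.from_euler('z',q[3])*R.from_euler('y',q[4])*R.from_euler('z',q[5]+np.pi/2)
    return Rz.apply(P)+Rt.apply([0,0,t]),Rt
E
cat > ik.py <<'E'
from h import *
from rig import manip
from scipy.optimize import least_squares
s=manip.read_state()
D=[([-1.3364,.3134,1.4984,0,1.331,-.2234],[.232,-.4707,.2307]),([-.9231,.4984,1.586,0,1.0558,.4507],[.4168,-.3583,.1022]),([-.9214,.6216,1.6439,0,.876,.4516],[.4168,-.3566,.0184]),([-.9214,.3962,1.4846,0,1.2623,.4516],[.4165,-.3563,.1925]),(s["joint_pos"],s["ee_pos"])]
r=least_squares(lambda p:np.ravel([fk(q,p)[0]-x for q,x in D]),[.2,.4,.4,.11,.25]); P=r.x
print(P,abs(r.fun).max(), s["joint_pos"], (fk(s["joint_pos"],P)[1].inv()*R.from_rotvec(s["tcp_rot"])).magnitude())
lo=np.array([-2.94,-.97,.19,-1.23,.02,-2.88]);hi=np.array([2.94,2.17,2.56,4.37,3.11,2.88])
def ik(p,Rt,q0):
    def e(q):
        a,b=fk(q,P); return np.r_[(a-p)*5,(b.inv()*Rt).as_rotvec()]
    o=least_squares(e,np.clip(q0,lo+.01,hi-.01),bounds=(lo,hi)); return o.x,np.abs(o.fun).max()
B=np.array([.456,.217])
def pose(phi,roll,gz,lip=0.014,n=0.025):
    # scoop frame: x handle->cup, z up; tool = scoop*Rx(pi)
    S=R.from_euler('z',phi)*R.from_euler('x',roll)
    op=S.apply([0,0,1]); xh=S.apply([1,0,0]); hd=np.array([-np.sin(phi),np.cos(phi),0])*-np.sign(roll)
    g=np.r_[B-.1*xh[:2]-hd[:2]*n,gz]      # grip point; lip lands n before centre
    Rt=S*R.from_euler('x',np.pi); return g+Rt.apply([0,0,.0187]),Rt
if __name__=="__main__":
    rng=np.random.default_rng(0)
    for sg in (1,-1):
      for phi in range(-180,180,20):
        best=None
        p,Rt=pose(np.radians(phi),sg*np.radians(102),.16)
        for k in range(8):
            q,e=ik(p,Rt,rng.uniform([-1,0,.5,-1,.1,-2.5],[2,1.2,2.3,4,2,2.5]))
            if e<2e-3: print(sg,phi,q)
E
python3 ik.py
```

```text
[0.1638 0.3902 0.403  0.1169 0.2075] 0.0029083529572870304 [-0.952   0.4387  1.3256  0.0645  1.5246  0.4132] 3.0552293967418984e-16
1 -120 [ 0.5845  0.7792  1.7118  4.2167  1.4717 -0.576 ]
1 -120 [ 0.5845  0.7792  1.7118  4.2167  1.4717 -0.576 ]
1 -120 [ 0.5845  0.7792  1.7118  4.2167  1.4717 -0.576 ]
1 -120 [ 0.5845  0.7792  1.7118  4.2167  1.4717 -0.576 ]
1 -120 [ 0.5845  0.7792  1.7118  4.2167  1.4717 -0.576 ]
1 -120 [ 0.5845  0.7792  1.7118  4.2167  1.4717 -0.576 ]
1 -120 [ 0.5845  0.7792  1.7118  4.2167  1.4717 -0.576 ]
1 -100 [ 0.5733  0.6807  1.9239  3.8856  1.3815 -0.3621]
1 -100 [ 0.5733  0.6807  1.9239  3.8856  1.3815 -0.3621]
1 -100 [ 0.5733  0.6807  1.9239  3.8856  1.3815 -0.3621]
1 -100 [ 0.5733  0.6807  1.9239  3.8856  1.3815 -0.3621]
1 -100 [ 0.5733  0.6807  1.9239  3.8856  1.3815 -0.3621]
1 -100 [ 0.5733  0.6807  1.9239  3.8856  1.3815 -0.3621]
1 -80 [ 0.5019  0.5927  2.1212  3.468   1.3746 -0.1364]
1 -80 [ 0.5019  0.5927  2.1212  3.468   1.3746 -0.1364]
1 -80 [ 0.5019  0.5927  2.1212  3.468   1.3746 -0.1364]
1 -80 [ 0.5019  0.5927  2.1212  3.468   1.3746 -0.1364]
1 -
[... 6098 characters left out ...]
009  2.0782  2.5478]
-1 0 [ 0.5861  0.7586  1.7557 -1.2009  2.0782  2.5478]
-1 0 [ 0.5861  0.7586  1.7557 -1.2009  2.0782  2.5478]
-1 140 [-0.2041  0.6308  2.0345  2.1033  1.5429 -2.726 ]
-1 140 [-0.2041  0.6308  2.0345  2.1033  1.5429 -2.726 ]
-1 140 [-0.2041  0.6308  2.0345  2.1033  1.5429 -2.726 ]
-1 140 [-0.2041  0.6308  2.0345  2.1033  1.5429 -2.726 ]
-1 140 [-0.2041  0.6308  2.0345  2.1033  1.5429 -2.726 ]
-1 140 [-0.2041  0.6308  2.0345  2.1033  1.5429 -2.726 ]
-1 160 [-0.1717  0.7249  1.828   1.8335  1.648  -2.5614]
-1 160 [-0.1717  0.7249  1.828   1.8335  1.648  -2.5614]
-1 160 [-0.1717  0.7249  1.828   1.8335  1.648  -2.5614]
-1 160 [-0.1717  0.7249  1.828   1.8335  1.648  -2.5614]
```

Run:
```python
from ik import *
phi=np.radians(40)
def at(roll,gz=.165,lead=100):
    S=R.from_euler('z',phi)*R.from_euler('x',roll); Rt=S*R.from_euler('x',np.pi)
    hd=np.array([np.sin(phi),-np.cos(phi)]); xh=np.array([np.cos(phi),np.sin(phi)])
    return np.r_[B-.1*xh-hd*.025,gz]+Rt.apply([0,0,.0187]),Rt
p,Rt=at(0)
sh,tu=rel(s,p,Rt); print(sh,tu)
q=s["joint_pos"]; r0=R.from_rotvec(s["tcp_rot"])
for k in np.linspace(0,1,9):
    q,e=ik(s["ee_pos"]+r0.apply(sh*k/1e3),r0*R.from_rotvec(tu*k),q); print("t",q,e)
for a in range(0,111,10):
    q,e=ik(*at(np.radians(a)),q); print(a,q,e)
# roll rows relative to the upright pose, in its tool axes
p0,R0=at(0)
for a in (60,80,90,100): 
    p1,R1=at(np.radians(a)); print(a,R0.inv().apply(p1-p0)*1e3,(R0.inv()*R1).as_rotvec())
```

```text
[0.1638 0.3902 0.403  0.1169 0.2075] 0.0029083529572870304 [-0.952   0.4387  1.3256  0.0645  1.5246  0.4132] 3.0552293967418984e-16
[  51.7347 -507.6451  168.8978] [-0.1575 -0.0392 -0.4993]
t [-0.9476  0.4436  1.3256  0.0652  1.5194  0.4172] 7.077671781985373e-16
t [-0.8774  0.3202  1.5205  0.0627  1.4276  0.42  ] 7.61197528620361e-12
t [-0.7911  0.2137  1.6819  0.0607  1.352   0.4401] 6.297950008726794e-12
t [-0.6851  0.1244  1.8136  0.0582  1.2882  0.4812] 4.8535325064547044e-12
t [-0.5559  0.056   1.9161  0.0543  1.2327  0.5469] 2.38055126826342e-12
t [-0.4022  0.0141  1.9878  0.0475  1.1821  0.6388] 9.632529149317115e-13
t [-0.2274  0.0044  2.0264  0.0364  1.1346  0.7543] 1.2568166993243146e-12
t [-0.0402  0.0296  2.0302  0.0205  1.0909  0.8853] 2.75020457796149e-13
t [0.1467 0.0871 1.9992 0.     1.0553 1.0194] 8.854511067666118e-13
0 [0.1467 0.0871 1.9992 0.     1.0553 1.0194] 8.854374217145554e-13
10 [0.0766 0.1153 1.976  0.1548 1.157  0.8794] 3.71508379615193e-14
20 [0.0136 0.1559 1.9538 0.2811 1.2697 0.7701] 2.811639809863209e-14
30 [-0.0411  0.2067  1.9331  0.3853  1.3869  0.6857] 1.584843367652411e-14
40 [-0.0869  0.2655  1.9147  0.4731  1.5049  0.6203] 8.326672684688674e-15
50 [-0.1237  0.3302  1.8989  0.5495  1.6214  0.5696] 3.885780586188048e-15
60 [-0.1518  0.3988  1.8862  0.6181  1.7357  0.5301] 2.7755575615628914e-15
70 [-0.1715  0.4695  1.877   0.6817  1.8475  0.4992] 9.575673587391975e-16
80 [-0.1832  0.5409  1.8714  0.7427  1.9572  0.4753] 1.6653345369377348e-15
90 [-0.1871  0.6115  1.8698  0.8029  2.0655  0.457 ] 5.551115123125783e-16
100 [-0.1832  0.6801  1.872   0.8639  2.1734  0.4437] 1.4710455076283324e-15
110 [-0.1715  0.7454  1.878   0.9276  2.282   0.4354] 4.6074255521944e-15
60 [ -0.     -16.1947  -9.35  ] [1.0472 0.     0.    ]
80 [  0.     -18.4159 -15.4528] [1.3963 0.     0.    ]
90 [ -0.  -18.7 -18.7] [ 1.5708  0.     -0.    ]
100 [  0.     -18.4159 -21.9472] [ 1.7453  0.     -0.    ]
```

Call:
{"api": "step_arm", "payload": {"targets": [[[1,-10,3],[-0.02,0,-0.01]],[[3,-30,10],[-0.05,-0.01,-0.03]],[[6,-60,20],[-0.08,-0.01,-0.06]],[[10,-95,32],[-0.1,-0.02,-0.1]],[[14,-135,45],[-0.12,-0.02,-0.14]],[[18,-175,58],[-0.14,-0.03,-0.18]],[[22,-215,72],[-0.16,-0.03,-0.22]],[[26,-255,85],[-0.16,-0.04,-0.26]],[[30,-295,98],[-0.16,-0.04,-0.3]],[[34,-335,112],[-0.16,-0.04,-0.34]]]}}

```text
time: 5.68
ee_pos: [0.3805, -0.0064, 0.1752]
tcp_rot: [3.024, 0.839, -0.02]
force: [-0.9, 0.2, -1.3]
gripper_width: 0.0129
grasp_force: 68.5
```

```bash
cat > at.py <<'E'
from h import *
from rig import manip
phi=np.radians(40); B=np.array([.456,.217])
def at(roll,gz=.165):
    S=R.from_euler('z',phi)*R.from_euler('x',roll); Rt=S*R.from_euler('x',np.pi)
    hd=np.array([np.sin(phi),-np.cos(phi)]); xh=np.array([np.cos(phi),np.sin(phi)])
    return np.r_[B-.1*xh-hd*.025,gz]+Rt.apply([0,0,.0187]),Rt
E
python3 - <<'E'
from at import *
s=manip.read_state(); print(rel(s,*at(0)),s["ee_pos"],s["joint_pos"])
E
```

```text
(array([  77.4793, -161.6202,   27.9779]), array([-0.0014,  0.0127, -0.1568])) [ 0.3805 -0.0064  0.1752] [-0.3207  0.0569  1.9668 -0.0105  1.1265  0.7133]
```

Call:
{"api": "step_arm", "payload": {"targets": [[[18,-37,6],[0,0,-0.04]],[[34,-70,12],[0,0,-0.07]],[[48,-100,17],[0,0.01,-0.1]],[[60,-125,22],[0,0.01,-0.12]],[[69,-144,25],[0,0.01,-0.14]],[[75,-156,27],[0,0.01,-0.15]],[[77,-161,28],[0,0.01,-0.16]],[[77,-161,28],[0,0.01,-0.16]],[[77,-161,28],[0,0.01,-0.16]]]}}

```text
time: 6.8
ee_pos: [0.3647, 0.169, 0.1473]
tcp_rot: [-2.951, -1.075, 0.004]
force: [-0.4, -0.6, -1.7]
gripper_width: 0.0131
grasp_force: 68.5
```

Run:
```python
from at import *
import cv2
s=manip.read_state(); print(rel(s,*at(0)),s["ee_pos"],s["joint_pos"])
o=[cv2.resize(manip.grab_frame(n)["img"][:,:,::-1],(400,300)) for n in("top","wrist")]
cv2.imwrite("pics/p3.png",np.hstack(o))
```

```text
(array([ 0.7888, -3.1438,  0.9615]), array([-0.0016,  0.0024,  0.0006])) [0.3647 0.169  0.1473] [0.1402 0.1403 1.9566 0.0001 1.0476 1.0122]
```

View pics/p3.png

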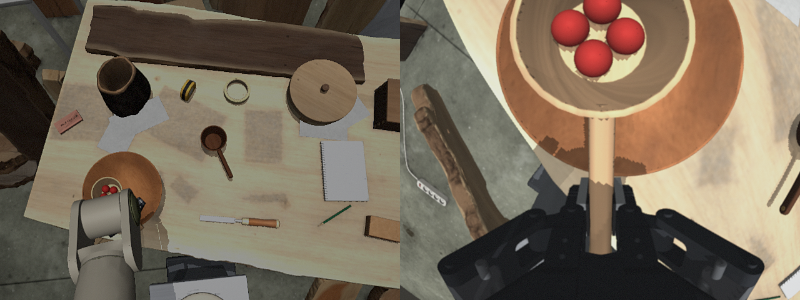

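All four balls are still in the cup above the bowl, with the cup at about (106,186) in the half-size top view. Now I roll to pour.

Call:
{"api": "step_arm", "payload": {"targets": [[[0,-4,0],[0.07,0,0]],[[0,-7,0],[0.18,0,0]],[[0,-9,-1],[0.3,0,0]],[[0,-11,-2],[0.42,0,0]],[[0,-13,-3],[0.54,0,0]],[[0,-14,-4],[0.66,0,0]],[[0,-16,-5],[0.78,0,0]],[[0,-17,-7],[0.88,0,0]],[[0,-18,-8],[0.97,0,0]],[[0,-19,-9],[1.05,0,0]]]}}

```text
time: 8.15
ee_pos: [0.3529, 0.1834, 0.1561]
tcp_rot: [-1.99, -0.723, 0.423]
force: [-0.5, 0.5, -2.1]
gripper_width: 0.013
grasp_force: 68.9
```

Run:
```python
from at import *
s=manip.read_state(); print(rel(s,*at(np.radians(100))),s["ee_pos"],s["joint_pos"])
```

```text
(array([  0.5134, -12.0223,  -3.5348]), array([ 0.6923,  0.0006, -0.0023])) [0.3529 0.1834 0.1561] [-0.2091  0.5202  1.8015  0.5722  1.7349  0.4757]
```

Call:
{"api": "step_arm", "payload": {"targets": [[[0,-2,0],[0.08,0,0]],[[0,-4,-1],[0.16,0,0]],[[0,-5,-1],[0.24,0,0]],[[0,-7,-2],[0.32,0,0]],[[0,-8,-2],[0.4,0,0]],[[0,-9,-3],[0.48,0,0]],[[0,-10,-3],[0.56,0,0]],[[0,-11,-3],[0.63,0,0]],[[0,-12,-4],[0.69,0,0]],[[0,-12,-4],[0.69,0,0]]]}}

```text
time: 9.4
ee_pos: [0.3509, 0.1858, 0.1682]
tcp_rot: [-1.339, -0.485, 0.582]
force: [0.3, -0.0, -1.0]
gripper_width: 0.0131
grasp_force: 69.0
```

Call:
{"api": "step_arm", "payload": {"targets": [[[0,0,0],[0,0,0]],[[0,0,0],[0,0,0]],[[0,0,0],[0,0,0]],[[0,0,0],[0,0,0]],[[0,0,0],[0,0,0]],[[0,0,0],[0,0,0]],[[0,0,0],[0,0,0]],[[0,0,0],[0,0,0]]]}}

```text
time: 10.4
ee_pos: [0.3508, 0.1859, 0.1686]
tcp_rot: [-1.339, -0.486, 0.581]
force: [-1.0, 0.5, -2.2]
gripper_width: 0.0126
grasp_force: 69.0
```

Run:
```python
from at import *
import cv2
s=manip.read_state(); print(rel(s,*at(np.radians(100))),s)
o=[cv2.resize(manip.grab_frame(n)["img"][:,:,::-1],(400,300)) for n in("top","wrist")]
a=manip.grab_frame("scene")["img"][230:380,140:340,::-1]
o[0]=cv2.resize(manip.grab_frame("top")["img"][230:380,80:280,::-1],(400,300))
cv2.imwrite("pics/p4.png",np.vstack([np.hstack(o),np.hstack([cv2.resize(a,(400,300)),np.zeros((300,400,3),np.uint8)])]))
```

```text
(array([ 0.5751,  0.3384, -0.3943]), array([ 0.0035,  0.0009, -0.0027])) {'time': 10.4, 'joint_pos': array([-0.2419,  0.859 ,  1.7532,  0.7677,  2.152 ,  0.3664]), 'qvel': array([-0.0004,  0.0009,  0.0001,  0.0005,  0.0007,  0.0005]), 'effort': array([  0.001 , -47.2787,  -9.3095,   0.9989,   2.9644,  -0.1412]), 'ee_pos': array([0.3508, 0.1859, 0.1686]), 'tcp_rot': array([-1.3392, -0.4862,  0.5814]), 'force': array([-0.9835,  0.521 , -2.1668]), 'ft_torque': array([-0.6292, -0.3757,  0.02  ]), 'grasp_force': 68.96987199783325, 'gripper_width': 0.012637922590704098}
```

View pics/p4.png

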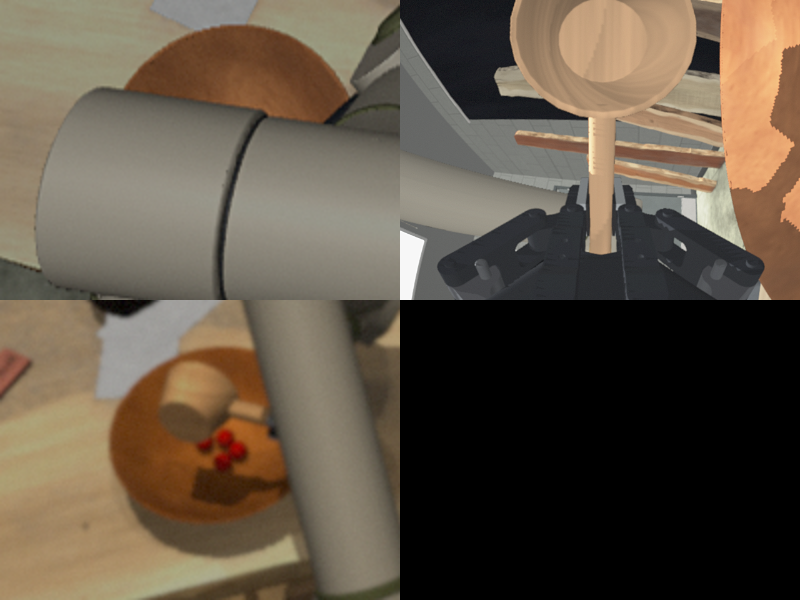

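The scene crop shows all four balls in the bowl around (225,445), and the wrist view shows the cup empty. Next I roll back.

Run:
```python
from at import *
s=manip.read_state()
for a,z in((75,.175),(50,.19),(25,.2),(0,.21)): print(a,*rel(s,*at(np.radians(a),z)))
p,Rt=at(0,.21); yaw=np.radians(11.3)
T=R.from_matrix(np.array([[np.cos(yaw),np.sin(yaw),0],[np.sin(yaw),-np.cos(yaw),0],[0,0,-1.]]))
for q in ([.417,-.357,.15],): print(Rt.inv().apply(np.array(q)-p)*1e3,(Rt.inv()*T).as_rotvec())
```

```text
75 [ 0.5738 -1.6072 -0.4351] [-0.4329  0.0016 -0.0025]
50 [ 0.5487 -9.9492 -2.787 ] [-0.8692  0.0021 -0.0021]
25 [  0.5266 -16.0407  -8.2518] [-1.3055  0.0026 -0.0017]
0 [  0.4944 -25.5136 -14.6351] [-1.7419  0.0031 -0.0011]
[-298.8358  439.6408   41.3   ] [ 0.     -0.      0.5009]
```

Call:
{"api": "step_arm", "payload": {"targets": [[[0,-1,0],[-0.17,0,0]],[[0,-1,0],[-0.35,0,0]],[[0,-3,0],[-0.52,0,0]],[[0,-6,-1],[-0.7,0,0]],[[0,-10,-3],[-0.87,0,0]],[[0,-12,-5],[-1.05,0,0]],[[0,-15,-7],[-1.22,0,0]],[[0,-18,-9],[-1.4,0,0]],[[0,-22,-12],[-1.57,0,0]],[[0,-25,-15],[-1.74,0,0]]]}}

```text
time: 11.85
ee_pos: [0.363, 0.1712, 0.1913]
tcp_rot: [2.948, 1.075, -0.001]
force: [0.6, -0.8, -2.5]
gripper_width: 0.013
grasp_force: 68.6
```

```bash
cat > back.py <<'E'
from at import *
s=manip.read_state(); yaw=np.radians(11.3); print(s["ee_pos"],s["joint_pos"],s["force"])
T=R.from_matrix(np.array([[np.cos(yaw),np.sin(yaw),0],[np.sin(yaw),-np.cos(yaw),0],[0,0,-1.]]))
for z in (.1,.0184): print(z,*rel(s,[.417,-.357,z],T))
E
python3 back.py
```

```text
[0.363  0.1712 0.1913] [ 0.1491  0.078   1.8972 -0.0039  1.166   1.0219] [ 0.6081 -0.8461 -2.4978]
0.1 [-298.6181  438.632    93.2078] [0.0036 0.0008 0.5024]
0.0184 [-298.4852  438.3661  174.8072] [0.0036 0.0008 0.5024]
```

Call:
{"api": "step_arm", "payload": {"targets": [[[-12,18,0],[0,0,0.02]],[[-36,53,0],[0,0,0.06]],[[-66,97,5],[0,0,0.11]],[[-98,144,10],[0,0,0.17]],[[-130,191,15],[0,0,0.23]],[[-162,238,20],[0,0,0.29]],[[-194,285,25],[0,0,0.34]],[[-226,332,30],[0,0,0.39]],[[-254,373,35],[0,0,0.43]],[[-276,405,40],[0,0,0.47]]]}}

```text
time: 13.1
ee_pos: [0.4121, -0.3178, 0.1501]
tcp_rot: [-3.12, -0.356, 0.006]
force: [-0.5, 0.0, -0.6]
gripper_width: 0.013
grasp_force: 68.7
```

```bash
python3 back.py
```

```text
[ 0.4121 -0.3178  0.1501] [-0.8811  0.3835  1.6223 -0.0026  1.1392  0.4634] [-0.5023  0.0113 -0.5666]
0.1 [-3.8788 39.3744 50.0823] [-0.002   0.0036  0.0301]
0.0184 [ -3.5848  39.5395 131.6816] [-0.002   0.0036  0.0301]
```

Call:
{"api": "step_arm", "payload": {"targets": [[[-2,20,10],[0,0,0.015]],[[-4,35,30],[0,0,0.03]],[[-4,39,55],[0,0,0.03]],[[-4,39,80],[0,0,0.03]],[[-4,39,100],[0,0,0.03]],[[-4,39,112],[0,0,0.03]],[[-4,39,112],[0,0,0.03]],[[-4,39,112],[0,0,0.03]]]}}

```text
time: 14.1
ee_pos: [0.4175, -0.3554, 0.0394]
tcp_rot: [3.125, 0.313, -0.004]
force: [-0.4, -0.1, -2.0]
gripper_width: 0.0129
grasp_force: 68.7
```

```bash
python3 back.py
python3 - <<'E'
from h import *
from rig import manip
import cv2
w=manip.grab_frame("wrist")["img"][:,:,::-1]; t=manip.grab_frame("top")["img"][:,:,::-1]
cv2.imwrite("pics/p5.png",np.hstack([cv2.resize(w,(400,300)),cv2.resize(t,(400,300))]))
E
```

```text
[ 0.4175 -0.3554  0.0394] [-0.9178  0.588   1.6334 -0.0032  0.9209  0.4553] [-0.3648 -0.0558 -1.9774]
0.1 [ -0.9444   1.4543 -60.5638] [0.0005 0.0026 0.0024]
0.0184 [-0.7346  1.4112 21.0359] [0.0005 0.0026 0.0024]
```

View pics/p5.png

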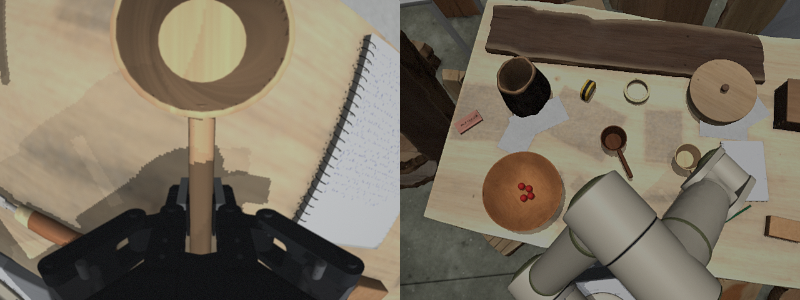

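The bowl holds the four balls at about (525,192) in the half-size view, it hasn't moved, and the scoop is empty. Next I lower it.

Call:
{"api": "step_arm", "payload": {"targets": [[[0,1,6],[0,0,0]],[[0,1,12],[0,0,0]],[[0,1,16],[0,0,0]],[[0,1,18],[0,0,0]],[[0,1,19],[0,0,0]],[[0,1,20],[0,0,0]],[[0,1,20],[0,0,0]],[[0,1,20],[0,0,0]]]}}

```text
time: 15.2
ee_pos: [0.4174, -0.3562, 0.0188]
tcp_rot: [3.126, 0.313, -0.005]
force: [-0.1, 0.3, -0.5]
gripper_width: 0.0126
grasp_force: 68.9
```

Call:
{"api": "step_arm", "payload": {"targets": [[[0,0,0.5],[0,0,0]],[[0,0,1],[0,0,0]],[[0,0,1],[0,0,0]],[[0,0,1],[0,0,0]]]}}

```text
time: 15.7
ee_pos: [0.4173, -0.3564, 0.0183]
tcp_rot: [3.126, 0.313, -0.005]
force: [-4.4, 0.8, 7.0]
gripper_width: 0.0129
grasp_force: 69.9
```

In contact (7 N). I open gently, then fully, and retreat.

Call:
{"api": "step_arm", "payload": {"targets": [[[0,0,0],[0,0,0]],[[0,0,0],[0,0,0]],[[0,0,0],[0,0,0]],[[0,0,0],[0,0,0]],[[0,0,0],[0,0,0]],[[0,0,0],[0,0,0]],[[0,0,0],[0,0,0]]], "gripper": -1}}

```text
time: 16.58
ee_pos: [0.4174, -0.3561, 0.0177]
tcp_rot: [-3.126, -0.313, 0.005]
force: [-0.4, -0.3, 1.2]
gripper_width: 0.0853
grasp_force: 0.0
```

Call:
{"api": "step_arm", "payload": {"targets": [[[0,0,-10],[0,0,0]],[[0,0,-30],[0,0,0]],[[0,0,-60],[0,0,0]],[[0,0,-100],[0,0,0]],[[-40,0,-140],[0,0,0]],[[-80,0,-170],[0,0,0]],[[-80,0,-170],[0,0,0]],[[-80,0,-170],[0,0,0]]]}}

```text
time: 17.58
ee_pos: [0.3397, -0.3717, 0.1878]
tcp_rot: [-3.126, -0.313, 0.005]
force: [0.6, 0.2, 0.2]
gripper_width: 0.0856
grasp_force: 0.0
```

Run:
```python
from h import *
from rig import manip
import cv2
w=manip.grab_frame("wrist")["img"][:,:,::-1]; t=manip.grab_frame("top")["img"][:,:,::-1]
cv2.imwrite("pics/p6.png",np.hstack([cv2.resize(w,(400,300)),cv2.resize(t,(400,300))]))
```

```text
(no output)
```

View pics/p6.png

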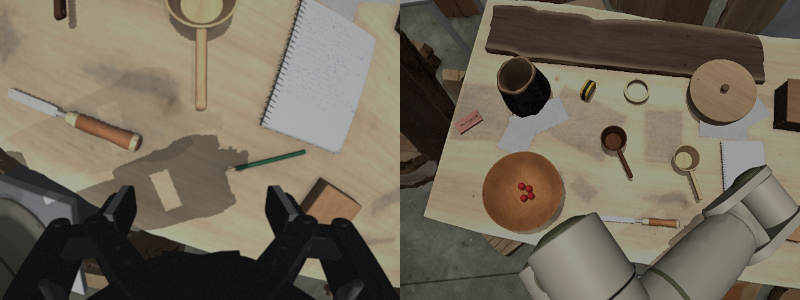

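The scoop stands upright and empty on bare table at (685,160), and the four balls are in the unmoved bowl at (525,192). The gripper is clear of everything.

```bash
python3 -c "
from rig import manip; print(manip.job_done())"
```

```text
the job is handed in; nothing more can be done
None
```

The job is handed in: all four red balls are in the cherry bowl, which stayed in its place, and the empty pale scoop stands upright on the bare table, released, after about 18 s of the 58 s allowed.

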